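# Release a pinned circuit-board carrier with a spring-bar fork

## Task

Take the red-handled forked tool from its yellow stand, straddle the sprung bar of the dock with it and press the brass collar gently sideways, away from the carrier, until the board carrier pops up. Use only the fork on the bar, never the fingers, and do not force the bar hard against its stop. Then put the fork back upright in its stand, lift the freed carrier out by its black grip and set it down upright in the grey tray without dropping it; leave the solder spool, flux bottle and magnifier where they are.

Things in the scene. Friction and masses are not known exactly. Their poses are not given: they have to be found in the camera images.
- fork: Forked spring-bar tool, 60 g, upright in its stand, prongs down. Red handle 20 mm (own x) by 14 mm (own y), to be gripped across the 14 mm. Origin: on its axis in the handle, 52 mm above the prong tips; the handle reaches from 26 mm below the origin to 40 mm above it, a black cap 43 mm. z up.
- fork_tips (a point): Midway between the fork's prong tips, 52 mm below its origin. The two steel prongs are 20 mm long, each 5 mm (own x) by 6 mm (own y), with a 10 mm gap between them along x, so that a bar lying along own y fits between. Above them a steel shoulder 28 mm (x) by 16 mm (y), 6 mm tall, joins the handle.
- stand: Yellow tool stand, fixed, 72 x 70 mm, 22 mm tall. Origin: middle of its underside, on the table. With the fork seated, prongs in the pocket and shoulder resting on the top face, the fork's origin is 54 mm above the stand's origin and its axes lie along the stand's.
- pocket (a point): Centre of the mouth of the stand's pocket, 22 mm above the table. The pocket goes straight down through the stand and is 24 mm (own x) by 10 mm (own y): 2 mm of play on every side of the fork's prongs.
- dock: Dock, fixed. Dark base plate 90 mm (own x) by 165 mm (y = -45 to +120 mm), 12 mm thick; aluminium nest round the origin's vertical axis, walls up to 46 mm; spring bracket 34 mm wide at y = 94 to 106 mm, top at 54 mm. Origin: on the table under the nest. The sprung bar lies along own y at x = 0, 40 mm above the table. A sprung ejector under the carrier lifts it 18 mm when the bar lets go.
- bar: Sprung steel bar, 6 mm thick. Origin: on its axis in the bare part, at y = 48 mm, z = 40 mm of the dock at rest: here the fork goes down over it. Own y runs along the bar, away from the carrier: push the collar this way. The spring resists with 4 N at first to 7 N at the end; the tip leaves the carrier after 4 to 8 mm of travel, hard stop at 10 mm. Over 15 N damages it.
- collar_mid (a point): Nominal place of the brass collar's near face with the bar at rest, a fixed point of the dock (y = 66 mm, z = 40 mm). The collar (24 mm across, 6 mm thick) is clamped on the bar up to 10 mm nearer to the carrier or farther from it than this, differently each time and not measured: find its face by sight or touch. Bare bar reaches from the nest (y = 27 mm) to it.
- carrier: Loose board carrier, 70 to 140 g. Green board 80 mm (own x) by 40 mm (own y); in its middle a black upright grip 24 mm (x) by 12 mm (y), 26 mm tall, to be held across y. Origin: centre of the grip; board top 13 mm below it. Pinned: on the dock's vertical axis, 66 mm above the table, axes as the dock's; popped up: about 83 mm. Parts 5 mm tall stand 20 mm or more from the grip along x.
- foot (a point): Centre of the flat underside of the carrier's grey foot (30 mm by 26 mm), 43 mm below the centre of the grip and 5 mm from it towards own -y. The nest surrounds the foot with 1 mm of play, so it comes out straight up.
- tray: Grey open tray, fixed, 140 mm (own x) by 120 mm (own y), 28 mm tall, walls and floor 4 mm thick. Origin: middle of its underside, on the table. The carrier fits inside with its x along the tray's x; standing on the floor its grip's centre is 47 mm above the table.
- spool: Bystander: steel-grey solder spool, 60 mm across, 40 mm tall; origin at the centre of its underside.
- flux: Bystander: small amber bottle, 40 mm across, 75 mm tall; origin at the centre of its underside.
- magnifier: Bystander: black-footed stand with a round magnifying lens on a cross bar along its own y, 185 mm long, 131 mm tall; origin at the centre of its underside.
Things that resemble listed ones, but are neither listed nor needed, are in the scene too. What is meant by the tray is not blue, and is the larger of those in its own colour. What is meant by the stand is not brown, and is the smaller of those in its own colour.

How it is judged:
On the way, in this order (a step that is already met when the one before it is completed fails the run):
1. the fork is lifted out of its stand (z of fork in the frame of stand above 0.08 m), for 0.1 s.
2. with the fork at the bar, the carrier has popped up in the dock (z of carrier in the frame of dock above 0.077 m and horizontal distance between carrier and dock below 0.012 m and distance between fork and bar below 0.08 m), for 0.1 s.
3. the fork stands in its stand again, let go (x of fork in the frame of stand between -0.006 and 0.006 m and y of fork in the frame of stand between -0.006 and 0.006 m and z of fork in the frame of stand between 0.049 and 0.059 m and angle between fork's own z axis and vertical below 0.15 rad and contact force between fork and the fingers below 0.3 N), for 0.2 s.
At the end, for the whole second after the job is handed in: The carrier stands upright (within 0.15 rad) on the tray's floor, its grip within 60 mm (tray x) and 50 mm (tray y) of the tray's middle, 40 to 56 mm up; the fork is let go in its stand, within 6 mm sideways, 5 mm of its seated height and 0.15 rad of upright; both at rest (all of step 3 and x of carrier in the frame of tray between -0.06 and 0.06 m and y of carrier in the frame of tray between -0.05 and 0.05 m and z of carrier in the frame of tray between 0.04 and 0.056 m and angle between carrier's own z axis and vertical below 0.15 rad and linear speed of each of carrier, fork below 0.02 m/s); the robot touches nothing.
It fails at once if the fork presses on the sprung bar with more than 15 N (contact force between bar and fork above 15 N).
It fails at once if the fingers press on the bar (contact force between bar and the fingers above 1 N).
It fails at once if the carrier is dropped or flung (linear speed of carrier above 1 m/s).
It fails at once if the spool, flux bottle or magnifier is moved more than 25 mm (distance of any of spool, flux, magnifier from where it was at the start of the episode above 0.025 m).
It also fails if it takes over 72 s, if anything falls off the work surface, if the arm or the gripper's body presses on something with over 40 N, if the wrist force passes 120 N, or if a joint passes its speed limit or range.

## Robot

A 7-joint arm with a two-finger parallel gripper is mounted at the origin on the work surface. World frame = base frame: x ahead of the robot, y to its left, z up, the work surface at z = 0. Lengths are in m, angles in rad, forces in N, time in s.
With the tool pointing down it reaches from about 0.4 to 0.85 m from the base axis. Payload 10.4 kg.
Tool frame: the origin (TCP) lies between the finger pads; the fingertips stand 14 mm ahead of it and the grasp point (between the pads) lies 5 mm behind it; z points along the fingers, y is the line along which they close (so a half turn about z gives the same grasp; the last joint's range is limited). The gripper opens to 87 mm and grips with 3 to 60 N. Pads are 19 mm wide; open, the fingers measure 117 mm over their backs; the gripper's body (75 mm by 190 mm) begins 51 mm behind the grasp point.
Start: joints at [-1.234, 0.332, -0.065, 1.46, 0.022, 1.35, -0.088], TCP at [0.22, 0.585, 0.237] pointing down, gripper open.
Joint ranges: [-2.6, 2.6], [-0.5, 2.12], [-1.47, 1.34], [0.16, 2.42], [-1.27, 4.41], [0.06, 2.06], [-2.6, 2.6]. Speed limits (rad/s): [2.22, 2.22, 2.79, 2.79, 3.14, 3.14, 3.14].

## Interface

Orientations are given as a unit quaternion [x, y, z, w].
In Python, from bench import * gives the robot as it stands.
- The arm moves only by the tool drive_tool, never from a script. Its argument "deltas" is a list of rows, each a list of 7 numbers: the turn, a rotation vector about the tool's x, y, z in degrees, then the shift along the tool's x, y, z in m, then the closure, from -1 (fully open) to 1 (shut). A call has 1 to 12 rows; each row is the pose to reach, as a shift and turn from the pose commanded when the call began, along the tool's axes at that moment; what a row does not reach only later rows make up. A row lasts 1/10 s, in which the tool goes at most 50 mm and 8.59 degrees, less where a joint would pass 70% of its speed; a pose out of reach is approached as far as the arm can. A call with a gripper value outside its range is refused whole. The fingers move at their own pace and stop on an object; "squeeze" is the grip in N (left out, the last holds). Time passes only in rows, so rows that repeat a pose let the fingers close. It gives the time, the measured TCP pose, the force and the opening at its end, in the units of the state.
- read_state(): the state, without advancing time (a new reading comes with each control period).
- camera(name): name is "scene" or "side" or "wrist"; returns (picture, depth): 384x512x3 uint8, red, green, blue; 384x512 float32, m along the optical axis (not along the pixel's ray), 0 where there is no reading.
- camera_params(name): a dict with "K" (3x3 intrinsics, pixels), "R" (3x3) and "t" (3): a world point X has camera coordinates R X + t; the wrist camera has in their place "mount" (4x4, takes a point from camera to tool coordinates, whose origin is the TCP and whose axes are the flange's). Camera axes: x right, y down, z forward; pixel columns grow to the right and rows downward; lengths in m; the calibration is good to about 2 mm. A picture is of the moment at which its call begins: read the wrist's pose just before it. camera_params takes no time and is no camera call.
- close_job(): hands the job in, once; it reports no verdict.
Trained networks look in the newest picture that a camera, given by its name, has taken for a name from the list of things; names that differ only in an ending like _2 or _b are one class to them, and where a whole thing is asked for, a point or a joint stands for the part that bears it (a point fixed in the world has none). Each returns a list of dicts, best first, with "score" (0 to 1); they miss things now and then, are a little off and sometimes report something else, mostly with a low value. They report only what shows in the picture. A call takes as long as a camera call. They do not tell look-alikes from the thing itself.
- outline_of(label, camera): "pixels" (384x512 bool, what is visible of it) and "location" ([column, row] as shares, 0 to 1, of the picture: columns of its width, rows of its height, amid what is visible of it).
- tip_of(label, camera): "location" ([column, row] as shares, 0 to 1, of the picture: columns of its width, rows of its height: a listed point, or the origin of a listed thing).
The state is a dict: "time": time; "joint_positions": joint angles; "joint_vel": joint speeds; "joint_torque": joint torques, N m; "ee_pos": TCP position; "eef_rot": TCP orientation; "ft_force": force on the tool from outside, world axes, zero at the start; "torque": the same for the moment, N m; "width": finger opening in m.
Only numpy, scipy, OpenCV 4.12 (cv2) and the standard library are available. Lean on these libraries where they do the work, as an engineer would, in place of code of your own. Each camera call takes 0.05 s, during which the arm holds its last target. There are 200 camera calls.

## Working session

There is one attempt and no reset: what is moved stays moved. The work goes in short steps, Python scripts to look and compute and a tool call to move; the robot and the scene stay as the last step left them, time stands still between calls to the robot, and variables do not carry over. Pictures are saved under pics/ and viewed, on a budget of 10 in all, crops included, one or two more only if the job needs it, and the job is handed in when it is done.

Besides the shell and the picture viewer there is one more tool, called as name([rows], argument=value, ...), one row to a line, values as JSON. drive_tool: Moves the arm, as the interface text tells. Its arguments: {"type":"object","properties":{"deltas":{"type":"array"},"squeeze":{"type":"number"}},"required":["deltas"]}

```bash
mkdir -p pics; ls; cat > h.py <<'E'
from bench import *
import numpy as np, cv2
from scipy.spatial.transform import Rotation as Rn
def snap(cam):
    s=read_state(); im,d=camera(cam); p=camera_params(cam); K=np.array(p["K"])
    if cam=="wrist":
        T=np.eye(4);T[:3,:3]=Rn.from_quat(s["eef_rot"]).as_matrix();T[:3,3]=s["ee_pos"]
        M=T@np.array(p["mount"])
    else:
        R=np.array(p["R"]);M=np.eye(4);M[:3,:3]=R.T;M[:3,3]=-R.T@np.array(p["t"])
    return im,d,K,M
def cloud(d,K,M):
    v,u=np.mgrid[:d.shape[0],:d.shape[1]]
    P=np.stack([(u-K[0,2])/K[0,0]*d,(v-K[1,2])/K[1,1]*d,d],-1)
    return P@M[:3,:3].T+M[:3,3]
def ray(uv,z,K,M):
    "world point on plane z through pixel"
    r=M[:3,:3]@np.array([(uv[0]-K[0,2])/K[0,0],(uv[1]-K[1,2])/K[1,1],1]);o=M[:3,3]
    return o+r*(z-o[2])/r[2]
def proj(X,K,M):
    c=M[:3,:3].T@(np.asarray(X)-M[:3,3]); return (K@c)[:2]/c[2]
def save(n,im): cv2.imwrite("pics/"+n,cv2.cvtColor(im,cv2.COLOR_RGB2BGR))
E
python3 - <<'E'
from h import *
print(read_state())
ims=[]
for c in("scene","side"):
    im,d,K,M=snap(c); C=cloud(d,K,M); ims.append(im)
    print(c,"cam",M[:3,3].round(3))
    np.savez(c+".npz",im=im,d=d,K=K,M=M)
    for l in("fork","stand","dock","carrier","tray","spool","flux","magnifier"):
        for o in outline_of(l,c)[:3]:
            m=o["pixels"]&(d>0)
            if m.sum()<5: continue
            P=C[m]; print(c,l,round(o["score"],2),(np.array(o["location"])*[512,384]).round(),np.median(P,0).round(3),P.min(0).round(3),P.max(0).round(3))
save("a.png",ims[0]);save("b.png",ims[1])
E
```

```text
pics
{'time': 0.0, 'joint_positions': array([-1.23358632,  0.33286595, -0.06466969,  1.4609438 ,  0.02157841,
        1.34987333, -0.08850363]), 'joint_vel': array([ 0.00034733, -0.00022551, -0.00088846, -0.00152174,  0.0006112 ,
       -0.00145974, -0.00075846]), 'joint_torque': array([-7.39267543e-04, -6.23247027e+01,  2.45033449e-02, -3.89901423e+01,
       -6.12769020e-02,  3.96977237e-02,  1.18415255e-04]), 'ee_pos': array([0.21994776, 0.58463446, 0.23575634]), 'eef_rot': array([ 1.78943938e-01,  9.83859024e-01, -6.91031938e-04, -9.87880988e-05]), 'ft_force': array([-0.08690222,  0.18365109,  0.16599529]), 'torque': array([ 0.00132109, -0.02496973,  0.00433721]), 'width': 0.0870480770163595}
scene cam [1.382 0.321 1.322]
scene stand 0.77 [396. 251.] [0.523 0.331 0.024] [ 0.458  0.294 -0.001] [0.553 0.37  0.075]
scene stand 0.67 [362. 232.] [0.527 0.194 0.031] [ 0.447  0.143 -0.003] [0.572 0.243 0.041]
scene stand 0.6 [379. 277.] [0.646 0.302 0.024] [ 0.589  0.258 -0.003] [0.684 0.343 0.033]
scene dock 0.67 [299. 219.] [ 0.565 -0.009  0.015] [ 0.502 -0.117  0.002] [0.61  0.06  0.
[... 1409 characters left out ...]
09 -0.001] [0.617 0.067 0.059]
side carrier 0.6 [258. 236.] [ 0.536 -0.056  0.057] [ 0.499 -0.087  0.051] [ 0.58  -0.035  0.084]
side tray 0.85 [304. 198.] [ 0.469 -0.294  0.008] [ 0.392 -0.387  0.   ] [ 0.546 -0.218  0.034]
side tray 0.8 [321. 133.] [ 0.486 -0.676  0.01 ] [ 0.407 -0.779 -0.002] [ 0.567 -0.591  0.034]
side tray 0.63 [257. 173.] [ 0.657 -0.361  0.008] [ 0.605 -0.43   0.   ] [ 0.716 -0.311  0.025]
side spool 0.68 [202. 227.] [ 0.705 -0.043  0.041] [ 0.679 -0.105  0.   ] [ 0.758 -0.02   0.046]
side flux 0.89 [169. 283.] [0.702 0.158 0.048] [0.689 0.124 0.004] [0.725 0.17  0.079]
side magnifier 0.57 [221. 187.] [ 0.723 -0.217  0.017] [ 0.692 -0.358  0.   ] [ 0.79  -0.134  0.136]
```

View pics/a.png

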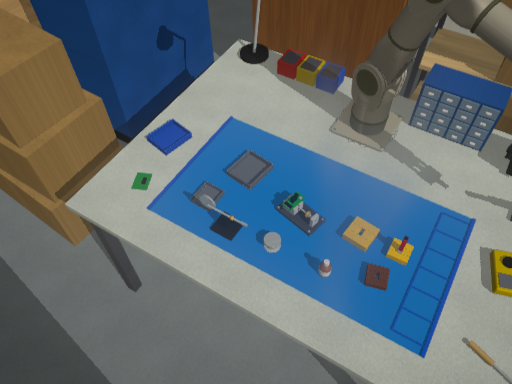

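View pics/b.png

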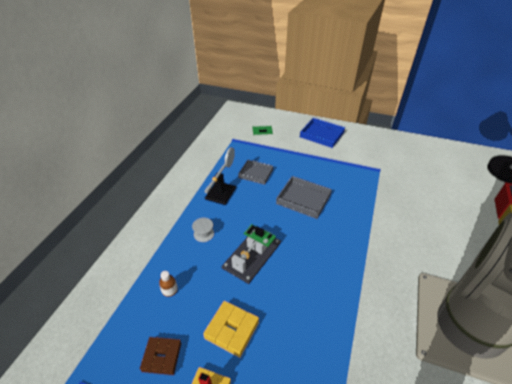

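The pictures show the following candidates.
- **Stand:** small yellow with the fork (400,250), large yellow (362,232) and brown (377,277). I choose the small yellow one.
- **Tray:** large grey (250,168), small grey (208,192) and blue (170,136). I choose the large grey one.
- **Dock:** only one, at (299,215).

Next I'll work out orientations and check a close crop of the choice.

```bash
python3 - <<'E'
from h import *
A={c:np.load(c+".npz") for c in("scene","side")}
P=np.concatenate([cloud(A[c]["d"],A[c]["K"],A[c]["M"])[A[c]["d"]>0] for c in A])
def rect(n,lo,hi,zl,zh):
    m=np.all((P[:,:2]>lo)&(P[:,:2]<hi),1)&(P[:,2]>zl)&(P[:,2]<zh)
    print(n,m.sum(),cv2.minAreaRect(P[m][:,:2].astype(np.float32)*1000))
rect("stand",[.46,.27],[.58,.40],.016,.029)
rect("handle",[.46,.27],[.58,.40],.045,.12)
rect("tray",[.36,-.40],[.58,-.19],.020,.04)
rect("smalltray",[.58,-.45],[.73,-.28],.015,.035)
rect("bigstand",[.44,.12],[.59,.26],.018,.045)
rect("dockbase",[.45,-.13],[.64,.1],.007,.022)
rect("board",[.45,-.13],[.64,-.0],.048,.060)
rect("grip",[.45,-.13],[.64,-.0],.070,.10)
rect("bracket",[.45,.01],[.64,.1],.045,.065)
print(camera_params("wrist"))
im=A["scene"]["im"]
save("c.png",np.hstack([cv2.resize(im[225:285,340:420],(400,300),interpolation=3),cv2.resize(im[180:240,260:340],(400,300),interpolation=3)]))
E
```

```text
stand 649 ((513.9005737304688, 331.98797607421875), (76.77403259277344, 69.64968872070312), 1.5843030214309692)
handle 191 ((515.6268310546875, 333.3035583496094), (22.392438888549805, 15.897855758666992), 3.517552375793457)
tray 600 ((468.2525634765625, -289.452880859375), (125.07564544677734, 146.70391845703125), 81.5134048461914)
smalltray 290 ((654.6778564453125, -357.57049560546875), (90.87467956542969, 102.64887237548828), 88.3048324584961)
bigstand 2334 ((519.3240966796875, 193.55471801757812), (94.70609283447266, 100.2932357788086), 83.0728759765625)
dockbase 1783 ((545.2507934570312, -16.21990966796875), (227.413818359375, 188.0517578125), 89.90972137451172)
board 460 ((546.0370483398438, -48.221595764160156), (84.5467758178711, 85.05389404296875), 67.42850494384766)
grip 84 ((540.2743530273438, -59.62934112548828), (14.024282455444336, 27.842052459716797), 80.85198974609375)
bracket 151 ((565.0320434570312, 28.61838722229004), (34.14108657836914, 36.176239013671875), 3.1718339920043945)
{'K': array([[336.98547303,   0.        , 257.89594822],
       [  0.        , 336.98547303, 191.45401749],
       [  0.        ,   0.        ,   1.        ]]), 'mount': array([[ 4.20094265e-04, -9.53084259e-01, -3.02704838e-01,
         8.46049530e-02],
       [ 9.99999890e-01,  4.63556824e-04, -7.17348740e-05,
        -7.02868352e-04],
       [ 2.08690273e-04, -3.02704775e-01,  9.53084349e-01,
        -1.47187544e-01],
       [ 0.00000000e+00,  0.00000000e+00,  0.00000000e+00,
         1.00000000e+00]])}
```

View pics/c.png

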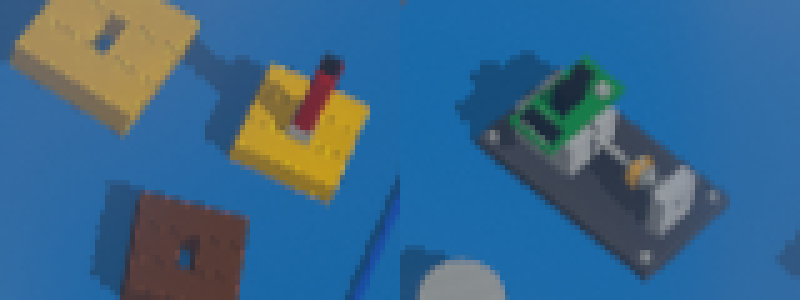

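drive_tool([
  [0,0,0,-0.03,-0.01,-0.02,-1],
  [0,0,0,-0.08,-0.02,-0.04,-1],
  [0,0,0,-0.13,-0.03,-0.05,-1],
  [0,0,0,-0.18,-0.05,-0.06,-1],
  [0,0,0,-0.22,-0.07,-0.06,-1],
  [0,0,0,-0.26,-0.09,-0.06,-1],
  [0,0,0,-0.3,-0.11,-0.06,-1],
  [0,0,0,-0.33,-0.12,-0.06,-1],
  [0,0,0,-0.33,-0.12,-0.06,-1],
  [0,0,0,-0.33,-0.12,-0.06,-1],
])

```text
time: 1.9
ee_pos: [0.4869, 0.3561, 0.2965]
eef_rot: [0.18, 0.984, 0.0, -0.0]
ft_force: [-0.8, 1.1, 0.2]
width: 0.087
```

The crop confirms the small yellow stand with the red handle and pale shoulder. It also shows the dock's bar running from the carrier, past the brass collar, to the bracket. Next is a close look with the wrist camera.

```bash
python3 - <<'E'
from h import *
im,d,K,M=snap("wrist"); C=cloud(d,K,M); s=read_state()
np.savez("w1.npz",im=im,d=d,K=K,M=M)
hsv=cv2.cvtColor(im,cv2.COLOR_RGB2HSV)
near=(abs(C[...,0]-.514)<.06)&(abs(C[...,1]-.332)<.06)&(d>0)
def rect(n,m): print(n,m.sum(),cv2.minAreaRect(C[m][:,:2].astype(np.float32)*1000), C[m].mean(0).round(4))
top=near&(abs(C[...,2]-.022)<.003); rect("top",top)
rect("sh",near&(abs(C[...,2]-.0285)<.0025))
rect("cap",near&(C[...,2]>.088))
rect("handle",near&(C[...,2]>.04))
for l in("fork","pocket","fork_tips","stand"):
    for o in tip_of(l,"wrist")[:2]:
        uv=np.array(o["location"])*[512,384]; z={"fork":.054,"pocket":.022,"fork_tips":.002,"stand":0}[l]
        print(l,round(o["score"],2),uv.round(),ray(uv,z,K,M).round(4))
x=Rn.from_quat(s["eef_rot"]).as_matrix(); print(x.round(3))
save("d.png",im)
E
```

```text
top 2335 ((513.472412109375, 333.8875732421875), (72.50334930419922, 70.14801025390625), 1.0861024856567383) [0.5101 0.3355 0.021 ]
sh 68 ((513.5599975585938, 334.181640625), (28.28759002685547, 15.732278823852539), 1.258010745048523) [0.507  0.3363 0.0272]
cap 16943 ((488.52813720703125, 348.77935791015625), (69.055908203125, 86.45690155029297), 0.01995539292693138) [0.4641 0.3555 0.3624]
handle 17119 ((488.52813720703125, 348.77935791015625), (69.055908203125, 86.45690155029297), 0.01995539292693138) [0.4646 0.3553 0.3594]
fork 0.65 [251. 187.] [0.5149 0.3355 0.054 ]
pocket 0.95 [249. 180.] [0.5139 0.3327 0.022 ]
pocket 0.75 [267. 268.] [0.6428 0.3097 0.022 ]
fork_tips 0.69 [251. 176.] [0.5153 0.3342 0.002 ]
fork_tips 0.42 [247. 179.] [0.5174 0.328  0.002 ]
stand 0.94 [157. 213.] [0.5187 0.1913 0.    ]
stand 0.88 [249. 176.] [0.5145 0.332  0.    ]
[[-0.936  0.351 -0.   ]
 [ 0.351  0.936  0.001]
 [ 0.001  0.    -1.   ]]
```

View pics/d.png

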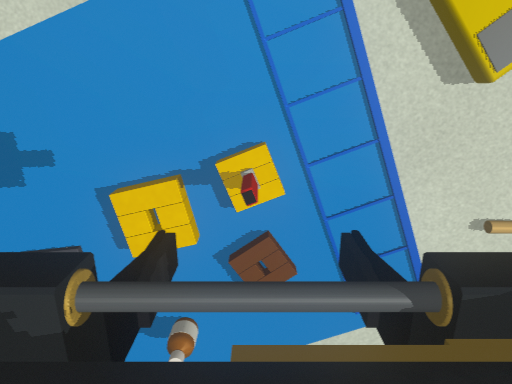

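drive_tool([
  [0,0,-7,-0.012,-0.004,0.04,-1],
  [0,0,-14,-0.025,-0.009,0.085,-1],
  [0,0,-21,-0.033,-0.011,0.13,-1],
  [0,0,-21.7,-0.033,-0.011,0.165,-1],
  [0,0,-21.7,-0.033,-0.011,0.175,-1],
  [0,0,-21.7,-0.033,-0.011,0.175,-1],
])

```text
time: 2.75
ee_pos: [0.5127, 0.3349, 0.1208]
eef_rot: [-0.01, 1.0, -0.001, -0.001]
ft_force: [-0.8, 0.8, 0.6]
width: 0.0872
```

```bash
python3 - <<'E'
from h import *
s=read_state(); R=Rn.from_quat(s["eef_rot"]).as_matrix(); print(s["ee_pos"].round(4),R.round(3), (R.T@(np.array([.5135,.334,.051])-s["ee_pos"])).round(4), s["joint_positions"].round(2))
im,d,K,M=snap("wrist"); C=cloud(d,K,M)
near=(abs(C[...,0]-.514)<.05)&(abs(C[...,1]-.334)<.05)&(d>0)
m=near&(abs(C[...,2]-.022)<.003); print(cv2.minAreaRect(C[m][:,:2].astype(np.float32)*1000))
m=near&(C[...,2]<.10)&(C[...,2]>.092); print(m.sum(), cv2.minAreaRect(C[m][:,:2].astype(np.float32)*1000))
E
```

```text
[0.5127 0.3349 0.1208] [[-1.    -0.019 -0.002]
 [-0.019  1.    -0.001]
 [ 0.002 -0.001 -1.   ]] [-0.0009 -0.0008  0.0698] [-0.73  0.39  0.09  1.64 -0.04  1.12  0.97]
((513.5704956054688, 334.1277160644531), (71.85612487792969, 70.18978118896484), 1.1877455711364746)
674 ((513.1922607421875, 334.3245544433594), (20.010438919067383, 13.191437721252441), 0.5234731435775757)
```

drive_tool([
  [0,0,0,-0.001,0,0.035,-1],
  [0,0,0,-0.001,0,0.065,-1],
  [0,0,0,-0.001,0,0.07,-1],
  [0,0,0,-0.001,0,0.07,-1],
  [0,0,0,-0.001,0,0.07,1],
  [0,0,0,-0.001,0,0.07,1],
  [0,0,0,-0.001,0,0.07,1],
  [0,0,0,-0.001,0,0.07,1],
  [0,0,0,-0.001,0,0.07,1],
  [0,0,0,-0.001,0,0.07,1],
  [0,0,0,-0.001,0,0.07,1],
  [0,0,0,-0.001,0,0.07,1],
], squeeze=40)

```text
time: 4.0
ee_pos: [0.5147, 0.3346, 0.0515]
eef_rot: [-0.009, 1.0, -0.0, -0.0]
ft_force: [0.0, 0.2, -0.3]
width: 0.0307
```

drive_tool([
  [0,0,0,0,0,0,1],
  [0,0,0,0,0,0,1],
  [0,0,0,0,0,0,1],
  [0,0,0,0,0,0,1],
  [0,0,0,0,0,0,1],
])

```text
time: 4.5
ee_pos: [0.5147, 0.3346, 0.0515]
eef_rot: [-0.009, 1.0, 0.0, 0.0]
ft_force: [-0.8, 0.3, -0.4]
width: 0.014
```

drive_tool([
  [0,0,0,0,0,-0.02,1],
  [0,0,0,0,0,-0.05,1],
  [0,0,0,0,0,-0.09,1],
  [0,0,0,0,-0.02,-0.13,1],
  [0,0,0,0,-0.06,-0.16,1],
  [0,0,0,0,-0.11,-0.18,1],
  [0,0,0,0,-0.16,-0.19,1],
  [0,0,0,0,-0.21,-0.2,1],
  [0,0,4,0,-0.26,-0.2,1],
  [0,0,8,0,-0.31,-0.2,1],
  [0,0,11,0,-0.34,-0.2,1],
  [0,0,11,0,-0.34,-0.2,1],
])

```text
time: 5.7
ee_pos: [0.5209, -0.0115, 0.2519]
eef_rot: [0.091, 0.996, -0.001, 0.0]
ft_force: [-0.9, -0.1, -0.3]
width: 0.014
```

```bash
python3 - <<'E'
from h import *
import time
camera("wrist")
im,d,K,M=snap("wrist"); C=cloud(d,K,M); s=read_state()
print(s["ee_pos"].round(4),Rn.from_quat(s["eef_rot"]).as_matrix().round(3).tolist(),s["joint_vel"].round(3),s["width"])
np.savez("w2.npz",im=im,d=d,K=K,M=M)
def rect(n,m): print(n,m.sum(),cv2.minAreaRect(C[m][:,:2].astype(np.float32)*1000), np.median(C[m],0).round(4)) if m.sum()>3 else print(n,0)
hsv=cv2.cvtColor(im,cv2.COLOR_RGB2HSV)
near=(abs(C[...,0]-.55)<.1)&(abs(C[...,1]+.01)<.13)&(d>0)
rect("base",near&(abs(C[...,2]-.012)<.003))
rect("bracket",near&(abs(C[...,2]-.054)<.003)&(C[...,1]>.01))
rect("board",near&(abs(C[...,2]-.053)<.003)&(C[...,1]<.0))
rect("grip",near&(abs(C[...,2]-.079)<.004))
br=near&(hsv[...,0]>10)&(hsv[...,0]<32)&(hsv[...,1]>90)&(C[...,2]>.02)&(C[...,2]<.06)
rect("brass",br); print(np.argwhere(br).mean(0))
for l in("fork","bar","collar_mid","dock","carrier","fork_tips"):
    for o in tip_of(l,"wrist")[:2]:
        uv=np.array(o["location"])*[512,384]; z={"bar":.04,"collar_mid":.04,"dock":0,"carrier":.066}.get(l,.2)
        print(l,round(o["score"],2),uv.round(),ray(uv,z,K,M).round(4))
save("e.png",im)
E
```

```text
[ 0.521  -0.0057  0.2516] [[-0.985, 0.173, 0.0], [0.173, 0.985, 0.001], [0.0, 0.001, -1.0]] [-0.027  0.006 -0.038 -0.003 -0.004 -0.    -0.002] 0.013736213653531108
base 5631 ((547.5527954101562, -25.28607940673828), (163.87420654296875, 89.83844757080078), 75.97417449951172) [ 0.5382 -0.0071  0.011 ]
bracket 344 ((562.9280395507812, 34.79722595214844), (12.092684745788574, 34.3969841003418), 76.09381103515625) [0.562  0.0348 0.0529]
board 1898 ((538.8961791992188, -61.128173828125), (40.10426712036133, 80.52891540527344), 75.93716430664062) [ 0.5291 -0.056   0.0526]
grip 271 ((538.9517822265625, -59.30601501464844), (11.246715545654297, 24.24265480041504), 77.0965347290039) [ 0.5383 -0.0593  0.0784]
brass 117 ((554.3572998046875, 6.948306560516357), (7.578862190246582, 21.315723419189453), 75.90199279785156) [0.5518 0.0067 0.0482]
[192.43589744 276.65811966]
fork 0.75 [258. 266.] [ 0.5513 -0.0141  0.2   ]
bar 0.91 [256. 193.] [ 0.5514 -0.0167  0.04  ]
bar 0.32 [214. 197.] [ 0.5476 -0.0634  0.04  ]
collar_mid 0.81 [273. 189.] [0.5496 0.0038 0.04  ]
carrier 0.71 [214. 195.] [ 0.5374 -0.0583  0.066 ]
fork_tips 0.6 [259. 223.] [ 0.521  -0.0076  0.2   ]
```

View pics/e.png

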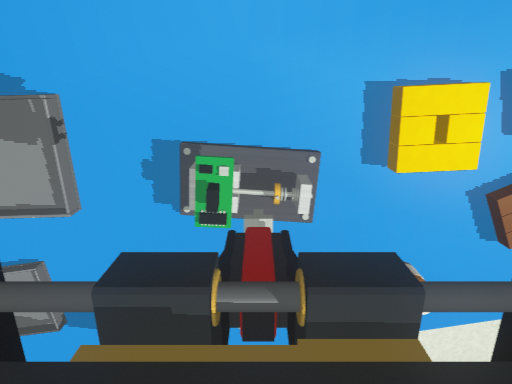

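The picture shows the fork held at (258,260), the bar running from (235,193) to the collar at (277,193), and the bracket at (305,195). Now I'll measure the fork in the tool frame from this view.

```bash
cat >> h.py <<'E'
c76,s76=np.cos(np.radians(76)),np.sin(np.radians(76))
O=np.array([.5386,-.0616]); DY=np.array([c76,s76]); DX=np.array([s76,-c76])
def dock(P): q=np.asarray(P)[...,:2]-O; return np.stack([q@DX,q@DY,np.asarray(P)[...,2]],-1)
E
python3 - <<'E'
from h import *
A=np.load("w2.npz");im,d,K,M=[A[k] for k in("im","d","K","M")]
mt=np.array(camera_params("wrist")["mount"]); T=cloud(d,K,mt); C=cloud(d,K,M); D=dock(C)
m=np.zeros(d.shape,bool); m[205:240,235:285]=1; m&=(d>0)&(d<.3)
P=T[m]
for a in range(0,70,4):
    q=P[(P[:,2]*1000>=a)&(P[:,2]*1000<a+4)]
    if len(q): print(a,len(q),(q.min(0)*1000).round(1),(q.max(0)*1000).round(1),(np.median(q,0)*1000).round(1))
# bar
b=(abs(D[...,0])<.008)&(D[...,1]>.03)&(D[...,1]<.062)&(D[...,2]>.034)&(D[...,2]<.05)
for y in range(30,62,6):
    q=D[b&(D[...,1]*1000>y)&(D[...,1]*1000<y+6)]*1000; print("bar",y,len(q),np.median(q,0).round(1),q.min(0).round(1),q.max(0).round(1))
b=(abs(D[...,0])<.016)&(D[...,1]>.05)&(D[...,1]<.085)&(D[...,2]>.045)&(D[...,2]<.056); q=D[b]*1000
print("collar",len(q),q.min(0),q.max(0),np.percentile(q,[5,50,95],axis=0).round(1))
# red handle and black cap edges in tool frame
hsv=cv2.cvtColor(im,cv2.COLOR_RGB2HSV); r=((hsv[...,0]<8)|(hsv[...,0]>172))&(hsv[...,1]>140)&(d>0)&(d<.3)
q=T[r]*1000; print("handle",np.percentile(q,[1,50,99],axis=0).round(1))
E
```

```text
0 4 [12.2 10.9  2.9] [12.6 12.3  3.9] [12.2 11.5  3.8]
4 66 [ 10.3 -12.    4.7] [12.7 12.6  8. ] [10.8  1.8  7.1]
8 168 [  9.3 -12.3   8. ] [12.4 12.9 12. ] [10.7  0.  10. ]
12 149 [  9.7 -12.4  12. ] [12.6 13.2 16. ] [10.6  0.6 13.6]
16 74 [ 8.8 -7.5 16.1] [11.5  6.  20. ] [10.6 -1.3 18.2]
20 106 [ 7.1 -8.7 20. ] [15.2  6.6 24. ] [10.9 -0.7 23.2]
24 267 [ 6.6 -8.8 24. ] [15.3  7.3 28. ] [12.8 -1.  24.8]
28 43 [14.1 -8.4 28. ] [15.2  6.8 31. ] [14.7 -0.5 28.8]
40 21 [10.3 -3.5 40.6] [11.1  2.  43.7] [10.6 -0.5 42.6]
44 23 [10.2 -3.5 44.1] [11.1  2.  47.5] [10.7 -1.1 45.7]
48 16 [10.1 -3.6 48. ] [10.9  2.  50.2] [10.7 -0.8 49.5]
bar 30 30 [-0.7 33.1 41.2] [-2.7 30.1 39.4] [ 2.  36.  43.5]
bar 36 31 [-0.5 39.2 41.4] [-2.8 36.  36.7] [ 3.6 41.6 42.9]
bar 42 25 [-0.4 44.8 41.1] [-2.6 42.4 39.3] [ 2.3 47.2 42.8]
bar 48 30 [-1.  50.9 41.4] [-2.7 48.  37.7] [ 1.9 53.8 43.4]
bar 54 30 [-0.3 57.  41.3] [-3.1 54.  38.7] [ 3.2 59.6 42.7]
bar 60 10 [-0.7 61.  41.3] [-2.4 60.3 40.6] [ 2.3 61.8 43.4]
collar 124 [-10.06257506  66.48987856  45.01238933] [ 9.35729343 79.47414735 54.11606985] [[-8.9 66.6 45.5]
 [-1.5 69.9 48.7]
 [ 7.7 78.8 53.4]]
handle [[ -5.   -7.3 -42.2]
 [ 10.6  -0.5 -11.9]
 [ 11.4   6.4  21.5]]
```

drive_tool([
  [0,0,2,-0.01,0.001,0.03,1],
  [0,0,4,-0.025,0.002,0.07,1],
  [0,0,4,-0.0313,0.0026,0.11,1],
  [0,0,4,-0.0313,0.0026,0.128,1],
  [0,0,4,-0.0313,0.0026,0.1316,1],
  [0,0,4,-0.0313,0.0026,0.1316,1],
  [0,0,4,-0.0313,0.0026,0.1316,1],
])

```text
time: 6.8
ee_pos: [0.5533, -0.0079, 0.1214]
eef_rot: [0.121, 0.993, 0.0, 0.001]
ft_force: [-0.0, -0.2, 0.5]
width: 0.0139
```

```bash
cat > w.py <<'E'
from h import *
import sys
im,d,K,M=snap("wrist"); s=read_state()
mt=np.array(camera_params("wrist")["mount"]); T=cloud(d,K,mt); C=cloud(d,K,M); D=dock(C)
R=Rn.from_quat(s["eef_rot"]).as_matrix()
print("TCP dock",dock(s["ee_pos"]).round(4),"yaw",np.degrees(np.arctan2(R[1,1],R[0,1])).round(2),"F",s["ft_force"].round(2),(R.T@s["ft_force"]).round(2),"w",round(s["width"],4),"t",s["time"])
b=(abs(D[...,0])<.009)&(D[...,1]>.028)&(D[...,1]<.045)&(D[...,2]>.034)&(D[...,2]<.046)&(d>0); q=D[b]*1000
if len(q): print("bar",len(q),np.percentile(q,[2,50,98],axis=0).round(1))
p=(T[...,2]>.036)&(T[...,2]<.052)&(abs(T[...,1])<.008)&(abs(T[...,0])<.02)&(d>0)&(d<.35); q=D[p]*1000
if len(q): print("prongs",len(q),np.percentile(q,[2,50,98],axis=0).round(1))
g=(abs(D[...,0])<.03)&(abs(D[...,1])<.02)&(d>0)&(D[...,2]<.11)&(D[...,2]>.045); q=D[g]*1000
if len(q): print("board z",np.percentile(q[:,2],[10,50,90,99]).round(1))
save(sys.argv[1],im[100:300,150:420].repeat(2,0).repeat(2,1))
E
python3 w.py f.png
```

```text
TCP dock [0.0013 0.0557 0.1215] yaw 76.1 F [-0.48 -0.13 -0.67] [ 0.43 -0.25  0.67] w 0.0138 t 6.85
bar 185 [[-2.7 28.4 39.1]
 [-0.7 36.5 41.4]
 [ 2.3 44.4 43. ]]
prongs 60 [[-9.8 52.1 71.2]
 [-9.3 54.8 76.1]
 [-8.9 57.6 80.7]]
board z [51.6 53.6 78.2 79.4]
```

View pics/f.png

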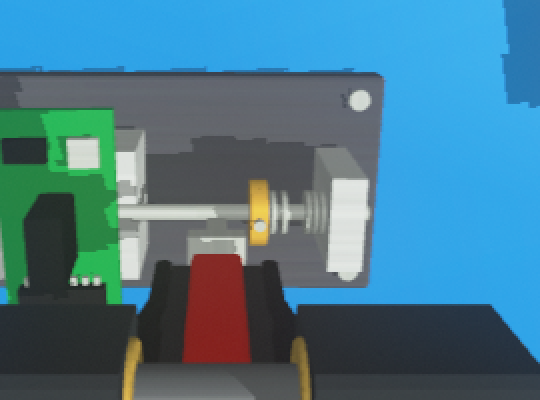

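drive_tool([
  [0,0,0,0.001,0,0.008,1],
  [0,0,0,0.001,0,0.016,1],
  [0,0,0,0.001,0,0.023,1],
  [0,0,0,0.001,0,0.024,1],
  [0,0,0,0.001,0,0.024,1],
  [0,0,0,0.001,0,0.024,1],
])

```text
time: 7.45
ee_pos: [0.5516, -0.008, 0.0961]
eef_rot: [0.121, 0.993, 0.0, 0.0]
ft_force: [-0.2, 0.4, -0.1]
width: 0.0138
```

```bash
python3 w.py g.png
```

```text
TCP dock [-0.0003  0.0552  0.0962] yaw 76.08 F [-0.47  0.39 -0.79] [0.55 0.26 0.79] w 0.0137 t 7.5
bar 232 [[-2.9 28.2 38.3]
 [-0.9 36.4 41.4]
 [ 2.1 44.3 43. ]]
prongs 60 [[-11.7  51.6  46.4]
 [-11.1  54.3  50.7]
 [-10.7  57.1  56. ]]
board z [51.6 53.4 77.8 79.2]
```

drive_tool([
  [0,0,0,-0.0006,0,0.001,1],
  [0,0,0,-0.0006,0,0.003,1],
  [0,0,0,-0.0006,0,0.005,1],
  [0,0,0,-0.0006,0,0.006,1],
  [0,0,0,-0.0006,0,0.006,1],
])

```text
time: 8.0
ee_pos: [0.5519, -0.0081, 0.0897]
eef_rot: [0.121, 0.993, -0.0, -0.0]
ft_force: [-0.5, -0.0, -0.2]
width: 0.0137
```

drive_tool([
  [0,0,0,0,0,0.002,1],
  [0,0,0,0,0,0.004,1],
  [0,0,0,0,0,0.006,1],
  [0,0,0,0,0,0.007,1],
  [0,0,0,0,0,0.007,1],
])

```text
time: 8.5
ee_pos: [0.5519, -0.008, 0.0827]
eef_rot: [0.121, 0.993, -0.0, -0.0]
ft_force: [0.3, 0.4, -0.5]
width: 0.0135
```

```bash
python3 w.py g.png
```

```text
TCP dock [0.     0.0552 0.0828] yaw 76.09 F [-0.2   0.29 -0.65] [0.27 0.23 0.65] w 0.0142 t 8.55
bar 226 [[-2.9 28.5 38.8]
 [-1.3 35.  41.2]
 [ 2.8 44.9 42.8]]
prongs 65 [[-11.3  51.5  32.8]
 [-10.7  54.6  37.8]
 [ -0.1  63.2  42.6]]
board z [51.6 53.3 72.9 79.1]
```

drive_tool([
  [0,0,0,0,0.002,0,1],
  [0,0,0,0,0.004,0,1],
  [0,0,0,0,0.005,0,1],
  [0,0,0,0,0.006,0,1],
  [0,0,0,0,0.007,0,1],
  [0,0,0,0,0.008,0,1],
  [0,0,0,0,0.009,0,1],
  [0,0,0,0,0.009,0,1],
])

```text
time: 9.35
ee_pos: [0.5542, 0.0009, 0.0829]
eef_rot: [0.121, 0.993, 0.0, 0.0]
ft_force: [-0.9, -0.6, -0.3]
width: 0.0141
```

```bash
python3 w.py g.png
```

```text
TCP dock [0.     0.0643 0.0829] yaw 76.09 F [-0.58  0.11 -1.03] [ 0.59 -0.04  1.03] w 0.0141 t 9.4
bar 250 [[-2.8 28.4 38.8]
 [-0.9 36.5 41.4]
 [ 2.1 44.4 42.9]]
prongs 112 [[-11.8  60.8  32.6]
 [-11.   66.3  39.5]
 [-10.2  72.2  43.6]]
board z [51.5 53.4 73.4 79.1]
```

Nearly touching the collar, with no force yet. I'll keep going in small steps.

drive_tool([
  [0,0,0,0,0.0005,0,1],
  [0,0,0,0,0.001,0,1],
  [0,0,0,0,0.0015,0,1],
  [0,0,0,0,0.002,0,1],
  [0,0,0,0,0.0025,0,1],
  [0,0,0,0,0.003,0,1],
  [0,0,0,0,0.003,0,1],
])

```text
time: 10.1
ee_pos: [0.5547, 0.0029, 0.0829]
eef_rot: [0.121, 0.993, -0.0, -0.0]
ft_force: [-1.4, -5.7, 1.1]
width: 0.0137
```

```bash
python3 w.py g.png
```

```text
TCP dock [0.0001 0.0664 0.0829] yaw 76.05 F [-1.49 -4.71  0.66] [ 0.31 -4.93 -0.66] w 0.014 t 10.15
bar 249 [[-2.8 28.3 39. ]
 [-0.8 36.6 41.5]
 [ 2.3 44.5 42.8]]
prongs 117 [[-11.8  62.8  32.9]
 [-10.9  68.3  39.8]
 [ -8.7  74.3  46.1]]
board z [51.8 55.  73.9 79.8]
```

drive_tool([
  [0,0,0,0,0.0005,0,1],
  [0,0,0,0,0.001,0,1],
  [0,0,0,0,0.0015,0,1],
  [0,0,0,0,0.002,0,1],
  [0,0,0,0,0.0025,0,1],
  [0,0,0,0,0.0025,0,1],
])

```text
time: 10.75
ee_pos: [0.5553, 0.0053, 0.0829]
eef_rot: [0.121, 0.993, -0.0, -0.0]
ft_force: [-2.0, -5.4, 0.5]
width: 0.0138
```

```bash
python3 w.py g.png
```

```text
TCP dock [0.     0.069  0.0829] yaw 76.05 F [-0.62 -5.58  1.14] [-0.74 -5.56 -1.14] w 0.0138 t 10.8
bar 248 [[-3.  28.3 39.2]
 [-0.7 36.6 41.4]
 [ 2.1 44.6 42.9]]
prongs 115 [[-11.8  65.3  33. ]
 [-10.9  70.8  39.6]
 [-10.   76.8  46.1]]
board z [52.1 55.2 73.9 80.2]
```

drive_tool([
  [0,0,0,0,0.0005,0,1],
  [0,0,0,0,0.001,0,1],
  [0,0,0,0,0.0015,0,1],
  [0,0,0,0,0.002,0,1],
  [0,0,0,0,0.002,0,1],
  [0,0,0,0,0.002,0,1],
])

```text
time: 11.4
ee_pos: [0.5559, 0.0075, 0.0829]
eef_rot: [0.121, 0.993, -0.0, -0.0]
ft_force: [-2.3, -4.4, 0.8]
width: 0.0142
```

```bash
python3 w.py g.png
```

```text
TCP dock [0.0001 0.0713 0.0829] yaw 76.06 F [-1.22 -3.66 -0.05] [ 0.3  -3.84  0.05] w 0.0137 t 11.45
bar 249 [[-2.8 28.4 39.1]
 [-0.7 36.5 41.4]
 [ 2.1 44.5 42.9]]
prongs 113 [[-12.   67.6  33.3]
 [-10.8  73.1  39.6]
 [ -9.8  79.   44.6]]
board z [53.8 56.9 75.1 82. ]
```

drive_tool([
  [0,0,0,0,0.0005,0,1],
  [0,0,0,0,0.001,0,1],
  [0,0,0,0,0.001,0,1],
  [0,0,0,0,0.001,0,1],
])

```text
time: 11.85
ee_pos: [0.5562, 0.0085, 0.0829]
eef_rot: [0.121, 0.993, -0.0, -0.0]
ft_force: [-2.4, -6.0, 0.9]
width: 0.0138
```

```bash
python3 w.py g.png
```

```text
TCP dock [0.     0.0723 0.0829] yaw 76.07 F [-1.53 -5.29  1.54] [ 0.22 -5.51 -1.54] w 0.0138 t 11.9
bar 255 [[-2.9 28.5 38.6]
 [-0.9 36.4 41.4]
 [ 2.2 44.7 43. ]]
prongs 114 [[-11.8  68.6  33.6]
 [-10.9  74.1  39.5]
 [-10.1  80.   45.3]]
board z [68.1 69.7 94.2 95.7]
```

The carrier has popped: board at 70 mm, grip top at 96 mm. I'll back off and lift the fork out.

drive_tool([
  [0,0,0,0,-0.002,0,1],
  [0,0,0,0,-0.005,0,1],
  [0,0,0,0,-0.009,0,1],
  [0,0,0,0,-0.01,0,1],
  [0,0,0,0,-0.01,-0.02,1],
  [0,0,0,0,-0.01,-0.06,1],
  [0,0,0,0,-0.01,-0.1,1],
  [0,0,0,0,-0.01,-0.13,1],
  [0,0,0,0,-0.01,-0.13,1],
  [0,0,0,0,-0.01,-0.13,1],
])

```text
time: 12.9
ee_pos: [0.5542, 0.0002, 0.2133]
eef_rot: [0.121, 0.993, 0.001, 0.001]
ft_force: [0.3, 0.2, -0.9]
width: 0.0141
```

```bash
python3 w.py g.png; python3 - <<'E'
from h import *
s=read_state();R=Rn.from_quat(s["eef_rot"]).as_matrix();print(s["ee_pos"].round(4),(R.T@(np.array([.5147,.3346,.2])-s["ee_pos"])).round(4))
E
```

```text
TCP dock [-0.0004  0.0634  0.2123] yaw 76.14 F [ 0.19 -0.63 -1.5 ] [-0.34 -0.57  1.5 ] w 0.0141 t 12.95
bar 108 [[-2.7 28.3 39.3]
 [-0.4 36.6 41.5]
 [ 2.4 44.9 43.2]]
prongs 60 [[-11.   60.2 163.1]
 [-10.5  62.9 168.2]
 [-10.   65.7 172.9]]
board z [68.2 69.8 94.5 95.9]
[ 0.5536 -0.      0.2123] [0.1179 0.3156 0.0125]
```

drive_tool([
  [0,0,-2,0.015,0.03,0.01,1],
  [0,0,-5,0.03,0.075,0.012,1],
  [0,0,-8,0.046,0.12,0.012,1],
  [0,0,-11,0.063,0.165,0.012,1],
  [0,0,-14,0.08,0.21,0.012,1],
  [0,0,-15,0.096,0.255,0.012,1],
  [0,0,-15,0.11,0.295,0.03,1],
  [0,0,-15,0.118,0.3156,0.06,1],
  [0,0,-15,0.118,0.3156,0.085,1],
  [0,0,-15,0.118,0.3156,0.085,1],
  [0,0,-15,0.118,0.3156,0.085,1],
  [0,0,-15,0.118,0.3156,0.085,1],
])

```text
time: 14.15
ee_pos: [0.5161, 0.3336, 0.1293]
eef_rot: [-0.009, 1.0, 0.0, 0.001]
ft_force: [0.1, -1.0, 0.1]
width: 0.0139
```

```bash
cat > st.py <<'E'
from h import *
im,d,K,M=snap("wrist"); s=read_state(); C=cloud(d,K,M)
mt=np.array(camera_params("wrist")["mount"]); T=cloud(d,K,mt)
R=Rn.from_quat(s["eef_rot"]).as_matrix()
print("TCP",s["ee_pos"].round(4),"yaw",np.degrees(np.arctan2(R[1,1],R[0,1])).round(2),"F",s["ft_force"].round(2),"w",round(s["width"],4),"t",s["time"],"tilt",R[:,2].round(4))
near=(abs(C[...,0]-.514)<.05)&(abs(C[...,1]-.334)<.05)&(d>0)
m=near&(abs(C[...,2]-.0215)<.003); print("stand top",cv2.minAreaRect(C[m][:,:2].astype(np.float32)*1000))
p=(T[...,2]>.036)&(T[...,2]<.052)&(abs(T[...,1])<.008)&(abs(T[...,0])<.02)&(d>0)&(d<.35); q=C[p]*1000
if len(q): print("prongs world",len(q),np.percentile(q,[2,50,98],axis=0).round(1))
p=(T[...,2]>.0215)&(T[...,2]<.032)&(abs(T[...,1])<.012)&(T[...,0]>.013)&(T[...,0]<.02)&(d>0)&(d<.35); q=C[p]*1000
if len(q): print("shoulder world",len(q),np.percentile(q,[2,50,98],axis=0).round(1))
save("s%d.png"%round(s["time"]*100),im[100:300,150:420].repeat(2,0).repeat(2,1))
E
python3 st.py
```

```text
TCP [0.5161 0.3337 0.1295] yaw 91.02 F [ 0.58 -0.33 -0.72] w 0.0137 t 14.2 tilt [ 0.0018  0.0014 -1.    ]
stand top ((513.2974853515625, 334.1732177734375), (71.6997299194336, 70.23136138916016), 1.3506767749786377)
prongs world 60 [[505.  330.1  78.7]
 [505.3 332.9  83.9]
 [505.8 335.6  88.7]]
shoulder world 196 [[500.8 324.9  99.7]
 [501.5 332.3 104. ]
 [503.1 340.2 105.8]]
```

drive_tool([
  [0,0,0,0.0017,0.0012,0.02,1],
  [0,0,0,0.0017,0.0012,0.04,1],
  [0,0,0,0.0017,0.0012,0.05,1],
  [0,0,0,0.0017,0.0012,0.051,1],
  [0,0,0,0.0017,0.0012,0.051,1],
  [0,0,0,0.0017,0.0012,0.051,1],
])

```text
time: 14.8
ee_pos: [0.5142, 0.3355, 0.0783]
eef_rot: [-0.009, 1.0, 0.001, 0.001]
ft_force: [-1.1, 0.4, -0.5]
width: 0.0142
```

```bash
python3 st.py
```

```text
TCP [0.5141 0.3355 0.0781] yaw 91.08 F [ 0.2  -0.33 -0.07] w 0.0135 t 14.85 tilt [ 0.0014  0.0012 -1.    ]
stand top ((509.2660827636719, 334.12542724609375), (63.546348571777344, 70.17375183105469), 1.1536378860473633)
prongs world 60 [[502.8 332.   28. ]
 [503.4 334.7  33.1]
 [503.9 337.5  37.6]]
shoulder world 198 [[498.9 326.8  48.1]
 [499.6 334.4  53. ]
 [501.  342.1  54.7]]
```

drive_tool([
  [0,0,0,0,-0.0006,0.003,1],
  [0,0,0,0,-0.0006,0.006,1],
  [0,0,0,0,-0.0006,0.009,1],
  [0,0,0,0,-0.0006,0.011,1],
  [0,0,0,0,-0.0006,0.011,1],
])

```text
time: 15.35
ee_pos: [0.5132, 0.3344, 0.0655]
eef_rot: [-0.009, 1.0, -0.0, -0.0]
ft_force: [-0.6, -0.2, -0.3]
width: 0.0137
```

drive_tool([
  [0,0,0,-0.0006,0,0.003,1],
  [0,0,0,-0.0006,0,0.007,1],
  [0,0,0,-0.0006,0,0.011,1],
  [0,0,0,-0.0006,0,0.0135,1],
  [0,0,0,-0.0006,0,0.0135,1],
])

```text
time: 15.85
ee_pos: [0.5138, 0.3344, 0.0519]
eef_rot: [-0.009, 1.0, -0.0, -0.0]
ft_force: [-0.7, 0.2, -0.5]
width: 0.0137
```

```bash
python3 st.py
```

```text
TCP [0.514  0.3344 0.0522] yaw 91.09 F [ 0.41 -0.71 -0.03] w 0.0136 t 15.9 tilt [-3.e-04 -2.e-04 -1.e+00]
stand top ((501.9259338378906, 333.9994201660156), (48.8897819519043, 70.21659088134766), 1.10782790184021)
shoulder world 605 [[494.  323.   20.1]
 [498.3 333.8  21.3]
 [500.7 345.2  28. ]]
```

Fork seated (same TCP as at pick-up). I'll open the gripper and rise.

drive_tool([
  [0,0,0,0,0,0,-1],
  [0,0,0,0,0,0,-1],
  [0,0,0,0,0,0,-1],
  [0,0,0,0,0,0,-1],
  [0,0,0,0,0,0,-1],
  [0,0,0,0,0,0,-1],
  [0,0,0,0,0,0,-1],
  [0,0,0,0,0,-0.02,-1],
  [0,0,0,0,0,-0.06,-1],
  [0,0,0,0,0,-0.11,-1],
  [0,0,0,0,0,-0.14,-1],
  [0,0,0,0,0,-0.14,-1],
])

```text
time: 17.1
ee_pos: [0.5161, 0.3358, 0.1979]
eef_rot: [-0.009, 1.0, 0.003, 0.003]
ft_force: [1.0, 0.5, 0.3]
width: 0.0862
```

```bash
python3 - <<'E'
from h import *
im,d,K,M=snap("wrist"); C=cloud(d,K,M); s=read_state(); print(s["ee_pos"],s["width"],s["time"])
near=(abs(C[...,0]-.514)<.05)&(abs(C[...,1]-.334)<.05)&(d>0)
m=near&(abs(C[...,2]-.022)<.003); print(cv2.minAreaRect(C[m][:,:2].astype(np.float32)*1000))
m=near&(C[...,2]<.105)&(C[...,2]>.085); print(m.sum(), cv2.minAreaRect(C[m][:,:2].astype(np.float32)*1000),C[m][:,2].max())
m=near&(abs(C[...,2]-.027)<.0025); print("sh",m.sum(), cv2.minAreaRect(C[m][:,:2].astype(np.float32)*1000))
R=Rn.from_quat(s["eef_rot"]).as_matrix()
print((R.T@(np.r_[O,.2]-s["ee_pos"])).round(4))
im,d,K,M=snap("scene"); C=cloud(d,K,M); D=dock(C)
g=(abs(D[...,0])<.03)&(abs(D[...,1])<.03)&(d>0)&(D[...,2]>.085); print("grip",D[g].mean(0),D[g].max(0))
E
```

```text
[0.51504058 0.33519897 0.19487346] 0.08690490998445193 17.15
((513.4933471679688, 333.986328125), (71.85037994384766, 70.00762939453125), 1.170519471168518)
434 ((512.5008544921875, 333.6486511230469), (19.553741455078125, 12.742063522338867), 0.8833068609237671) 0.0976430868921713
sh 111 ((506.3595275878906, 333.32891845703125), (14.84893798828125, 15.54942512512207), 0.9384083151817322)
[-0.0161 -0.3972 -0.0062]
grip [ 0.00347796 -0.00157681  0.09556818] [0.01619295 0.00416068 0.10168249]
```

drive_tool([
  [0,0,1,0,-0.02,-0.005,-1],
  [0,0,3,-0.001,-0.06,-0.006,-1],
  [0,0,5,-0.003,-0.105,-0.006,-1],
  [0,0,7,-0.005,-0.15,-0.006,-1],
  [0,0,9,-0.007,-0.195,-0.006,-1],
  [0,0,11,-0.009,-0.24,-0.006,-1],
  [0,0,13,-0.011,-0.285,-0.006,-1],
  [0,0,15.1,-0.013,-0.33,-0.006,-1],
  [0,0,15.1,-0.015,-0.37,-0.006,-1],
  [0,0,15.1,-0.016,-0.397,-0.006,-1],
  [0,0,15.1,-0.016,-0.397,-0.006,-1],
  [0,0,15.1,-0.016,-0.397,-0.006,-1],
])

```text
time: 18.4
ee_pos: [0.5366, -0.063, 0.1973]
eef_rot: [0.123, 0.992, -0.0, -0.001]
ft_force: [0.6, 0.6, 0.4]
width: 0.0873
```

```bash
cat > ca.py <<'E'
from h import *
im,d,K,M=snap("wrist"); s=read_state(); C=cloud(d,K,M); D=dock(C)
R=Rn.from_quat(s["eef_rot"]).as_matrix()
print("TCP",s["ee_pos"].round(4),"dock",dock(s["ee_pos"]).round(4),"yaw",np.degrees(np.arctan2(R[1,1],R[0,1])).round(2),"F",s["ft_force"].round(2),"w",round(s["width"],4),"t",s["time"])
def rect(n,m): print(n,m.sum(),cv2.minAreaRect(D[m][:,:2].astype(np.float32)*1000), np.median(D[m],0).round(4)) if m.sum()>3 else print(n,0)
near=(abs(D[...,0])<.06)&(abs(D[...,1])<.045)&(d>0)
rect("grip top",near&(abs(D[...,2]-.0955)<.004)); rect("board",near&(abs(D[...,2]-.0695)<.003))
save("k%d.png"%round(s["time"]*100),im)
E
python3 ca.py
```

```text
TCP [ 0.5368 -0.0619  0.1975] dock [-0.0016 -0.0007  0.1975] yaw 75.97 F [-0.    0.25 -0.06] w 0.0872 t 18.45
grip top 444 ((0.13849639892578125, -0.9083852767944336), (24.322967529296875, 11.180903434753418), 0.23658670485019684) [-0.0007 -0.0009  0.0949]
board 3024 ((0.3447723388671875, -0.8870449066162109), (40.054229736328125, 80.64000701904297), 89.9248046875) [-0.0102  0.0001  0.0691]
```

drive_tool([
  [0,0,0,-0.0018,0,0.035,-1],
  [0,0,0,-0.0018,0,0.07,-1],
  [0,0,0,-0.0018,0,0.1,-1],
  [0,0,0,-0.0018,0,0.11,-1],
  [0,0,0,-0.0018,0,0.11,-1],
  [0,0,0,-0.0018,0,0.11,-1],
  [0,0,0,-0.0018,0,0.11,1],
  [0,0,0,-0.0018,0,0.11,1],
  [0,0,0,-0.0018,0,0.11,1],
  [0,0,0,-0.0018,0,0.11,1],
  [0,0,0,-0.0018,0,0.11,1],
  [0,0,0,-0.0018,0,0.11,1],
], squeeze=25)

```text
time: 19.65
ee_pos: [0.5393, -0.0626, 0.0885]
eef_rot: [0.122, 0.993, 0.0, 0.0]
ft_force: [0.4, 0.2, -0.3]
width: 0.0468
```

drive_tool([
  [0,0,0,0,0,0,1],
  [0,0,0,0,0,0,1],
  [0,0,0,0,0,0,1],
  [0,0,0,0,0,0,1],
  [0,0,0,0,0,0,1],
  [0,0,0,0,0,0,1],
  [0,0,0,0,0,0,1],
  [0,0,0,0,0,0,1],
])

```text
time: 20.45
ee_pos: [0.5393, -0.0625, 0.0884]
eef_rot: [0.122, 0.993, 0.0, -0.0]
ft_force: [0.3, 1.7, -0.9]
width: 0.0115
```

drive_tool([
  [0,0,0,0,0,-0.005,1],
  [0,0,0,0,0,-0.012,1],
  [0,0,0,0,0,-0.02,1],
  [0,0,0,0,0,-0.035,1],
  [0,0,0,0,0,-0.055,1],
  [0,0,0,0,0,-0.08,1],
  [0,0,0,0,0,-0.1,1],
  [0,0,0,0,0,-0.1,1],
  [0,0,0,0,0,-0.1,1],
])

```text
time: 21.35
ee_pos: [0.5394, -0.0626, 0.1886]
eef_rot: [0.122, 0.993, 0.0, 0.0]
ft_force: [-0.5, 0.5, -1.2]
width: 0.0121
```

```bash
python3 - <<'E'
from h import *
im,d,K,M=snap("wrist"); s=read_state(); C=cloud(d,K,M)
T=cloud(d,K,np.array(camera_params("wrist")["mount"]))
b=(abs(T[...,0])<.05)&(abs(T[...,1])<.03)&(T[...,2]>.012)&(T[...,2]<.035)&(d>0)&(d<.3)
q=T[b]; print("board in tool",b.sum(),cv2.minAreaRect(q[:,:2].astype(np.float32)*1000),np.median(q,0)*1000)
A=np.c_[q[:,:2],np.ones(len(q))]; r=abs(q[:,2]-np.median(q[:,2]))<.004; print("plane",np.linalg.lstsq(A[r],q[r,2],rcond=None)[0])
R=Rn.from_quat(s["eef_rot"]).as_matrix(); print(s["ee_pos"],R.round(3).tolist(),s["width"],s["ft_force"],s["joint_positions"].round(2))
c,si=np.load("scene.npz"),np.load("side.npz")
P=np.concatenate([cloud(z["d"],z["K"],z["M"])[z["d"]>0] for z in(c,si)])
m=np.all((P[:,:2]>[.36,-.40])&(P[:,:2]<[.58,-.19]),1)&(P[:,2]>.022)&(P[:,2]<.034); print("tray",cv2.minAreaRect(P[m][:,:2].astype(np.float32)*1000))
m=(abs(C[...,0]-.47)<.12)&(abs(C[...,1]+.29)<.12)&(abs(C[...,2]-.028)<.004)&(d>0); print("tray w",m.sum(),m.sum()>9 and cv2.minAreaRect(C[m][:,:2].astype(np.float32)*1000))
tx=np.array([.468,-.289,.2]); print((R.T@(tx-s["ee_pos"])).round(4))
save("l.png",im)
E
```

```text
board in tool 4736 ((18.323471069335938, -0.7720870971679688), (40.1590461730957, 45.480289459228516), 89.8993911743164) [25.56569265 -0.55801022 19.06600873]
plane [-0.00175924 -0.00432308  0.01883909]
[ 0.53895219 -0.06256795  0.18789575] [[-0.97, 0.242, -0.001], [0.242, 0.97, 0.0], [0.001, -0.0, -1.0]] 0.011788963894403632 [-0.05162127 -0.15430061 -1.51675577] [-0.32  0.19  0.39  1.77 -0.08  1.21  1.42]
tray ((468.2525634765625, -289.452880859375), (125.07564544677734, 146.70391845703125), 81.5134048461914)
tray w 1393 ((469.8472900390625, -272.03704833984375), (88.53317260742188, 141.06600952148438), 80.56705474853516)
[ 0.014  -0.2369 -0.0121]
```

View pics/l.png

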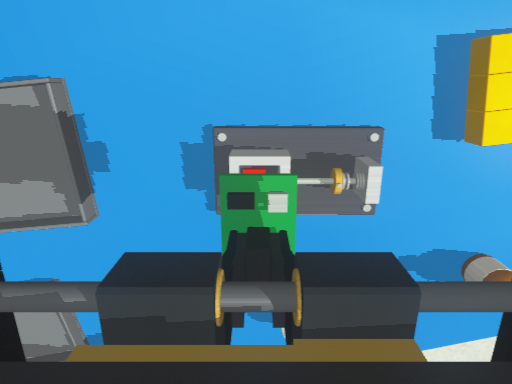

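drive_tool([
  [0,0,0,0.001,-0.012,0,1],
  [0,0,-1,0.002,-0.035,0,1],
  [0,0,-2,0.004,-0.062,0,1],
  [0,0,-3,0.006,-0.09,0,1],
  [0,0,-4,0.008,-0.12,0,1],
  [0,0,-4.6,0.01,-0.15,0,1],
  [0,0,-4.6,0.012,-0.18,0.01,1],
  [0,0,-4.6,0.013,-0.21,0.025,1],
  [0,0,-4.6,0.014,-0.228,0.04,1],
  [0,0,-4.6,0.014,-0.237,0.055,1],
  [0,0,-4.6,0.014,-0.237,0.065,1],
  [0,0,-4.6,0.014,-0.237,0.065,1],
])

```text
time: 22.6
ee_pos: [0.4677, -0.2879, 0.1216]
eef_rot: [0.082, 0.997, 0.001, -0.001]
ft_force: [0.2, -0.0, -0.5]
width: 0.0119
```

```bash
cat > tr.py <<'E'
from h import *
im,d,K,M=snap("wrist"); s=read_state(); C=cloud(d,K,M); R=Rn.from_quat(s["eef_rot"]).as_matrix()
print(s["ee_pos"].round(4),"yaw",np.degrees(np.arctan2(R[1,1],R[0,1])).round(2),s["width"],s["ft_force"].round(2),s["time"])
m=(abs(C[...,0]-.47)<.12)&(abs(C[...,1]+.29)<.12)&(abs(C[...,2]-.028)<.004)&(d>0); print("tray rim",m.sum(),cv2.minAreaRect(C[m][:,:2].astype(np.float32)*1000))
save("m%d.png"%round(s["time"]*100),im)
E
python3 tr.py
```

```text
[ 0.4684 -0.2878  0.1227] yaw 80.66 0.011641488569729883 [-0.13  0.03 -1.11] 22.65
tray rim 2633 ((453.7138977050781, -286.7935791015625), (120.1898193359375, 113.06729125976562), 81.13751983642578)
```

drive_tool([
  [0,0,0,0,-0.001,0.02,1],
  [0,0,0,0,-0.001,0.04,1],
  [0,0,0,0,-0.001,0.055,1],
  [0,0,0,0,-0.001,0.062,1],
  [0,0,0,0,-0.001,0.065,1],
  [0,0,0,0,-0.001,0.066,1],
  [0,0,0,0,-0.001,0.067,1],
  [0,0,0,0,-0.001,0.067,1],
])

```text
time: 23.45
ee_pos: [0.4685, -0.2903, 0.0569]
eef_rot: [0.082, 0.997, -0.0, 0.0]
ft_force: [0.6, 0.6, -0.7]
width: 0.0118
```

drive_tool([
  [0,0,0,0,0,0.001,1],
  [0,0,0,0,0,0.002,1],
  [0,0,0,0,0,0.003,1],
  [0,0,0,0,0,0.0035,1],
  [0,0,0,0,0,0.0035,1],
])

```text
time: 23.95
ee_pos: [0.4681, -0.29, 0.0528]
eef_rot: [0.082, 0.997, 0.0, -0.0]
ft_force: [0.0, -0.3, -1.0]
width: 0.0119
```

drive_tool([
  [0,0,0,0,0,0.0005,1],
  [0,0,0,0,0,0.001,1],
  [0,0,0,0,0,0.001,1],
])

```text
time: 24.25
ee_pos: [0.4683, -0.2901, 0.0523]
eef_rot: [0.082, 0.997, 0.0, 0.0]
ft_force: [-2.4, 0.5, 4.6]
width: 0.012
```

```bash
python3 tr.py
```

```text
[ 0.4683 -0.2901  0.0523] yaw 80.58 0.011721314929586384 [-1.41  2.24  5.04] 24.3
tray rim 4793 ((467.2668151855469, -288.66888427734375), (120.1655502319336, 140.5646209716797), 81.47433471679688)
```

Contact with the floor at 5 N. I'll ease off slightly, open and rise.

drive_tool([
  [0,0,0,0,0,-0.0005,1],
  [0,0,0,0,0,-0.0005,-1],
  [0,0,0,0,0,-0.0005,-1],
  [0,0,0,0,0,-0.0005,-1],
  [0,0,0,0,0,-0.0005,-1],
  [0,0,0,0,0,-0.0005,-1],
  [0,0,0,0,0,-0.01,-1],
  [0,0,0,0,0,-0.04,-1],
  [0,0,0,0,0,-0.08,-1],
  [0,0,0,0,0,-0.13,-1],
  [0,0,0,0,0,-0.15,-1],
  [0,0,0,0,0,-0.15,-1],
])

```text
time: 25.5
ee_pos: [0.4696, -0.2912, 0.2062]
eef_rot: [0.082, 0.997, -0.001, 0.003]
ft_force: [0.3, -0.6, 0.1]
width: 0.0855
```

```bash
python3 - <<'E'
from h import *
s=read_state();print(s["ee_pos"].round(3),s["width"],s["ft_force"].round(1))
im,d,K,M=snap("wrist");C=cloud(d,K,M)
n=(abs(C[...,0]-.468)<.055)&(abs(C[...,1]+.29)<.05)&(d>0)
for a,b,l in((.055,.066,"grip top"),(.030,.038,"board")):
    m=n&(C[...,2]>a)&(C[...,2]<b); q=C[m]; print(l,m.sum(),cv2.minAreaRect(q[:,:2].astype(np.float32)*1000) if len(q)>5 else 0,np.median(q,0).round(4) if len(q) else 0)
    if l=="board": print(np.linalg.lstsq(np.c_[q[:,:2],np.ones(len(q))],q[:,2],rcond=None)[0])
im2,d,K,M=snap("scene");C=cloud(d,K,M)
n=(abs(C[...,0]-.514)<.05)&(abs(C[...,1]-.334)<.05)&(d>0)&(C[...,2]>.08);print("fork top",C[n].mean(0).round(4),C[n][:,2].max())
save("z.png",np.hstack([cv2.resize(im,(400,300)),cv2.resize(im2[120:300,150:430],(400,300))]))
E
```

```text
[ 0.47  -0.291  0.206] 0.08552822235050474 [ 0.3 -0.6  0.1]
grip top 368 ((467.3409423828125, -290.9248046875), (11.885668754577637, 24.201448440551758), 80.33509063720703) [ 0.4665 -0.2909  0.0589]
board 2655 ((467.3399658203125, -291.0140380859375), (39.973472595214844, 80.3642349243164), 80.42972564697266) [ 0.4583 -0.2892  0.0333]
[ 0.00860949 -0.00288306  0.02889708]
fork top [0.5172 0.3314 0.0936] 0.10215101567063622
```

View pics/z.png

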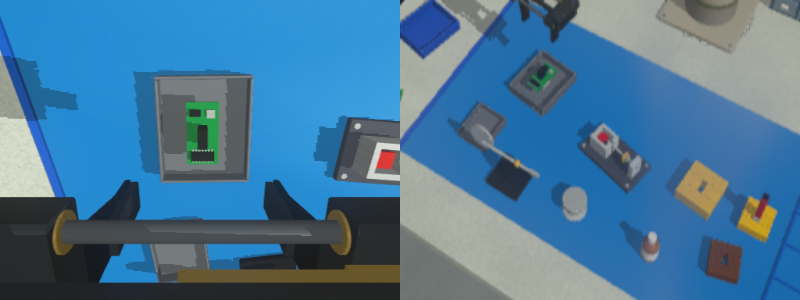

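The left picture shows the carrier upright in the middle of the large grey tray (202,133). The right one shows the fork upright in the small yellow stand (760,215) and the bystanders where they were. I'm handing in.

```bash
python3 -c "
from bench import *
print(close_job())"
```

```text
the job is handed in; nothing more can be done
None
```

The job is done and handed in at about 26 s of the 72 s allowed; `close_job()` gives no verdict.

- **Fork and bar:** I took the fork from the small yellow stand, straddled the bar and pressed the collar away from the carrier. The wrist sensor showed about 6 N at most, read at the end of each step. The carrier popped up: board at 70 mm, grip top at 96 mm.
- **Fork put back:** I seated it in its stand and let it go. Its cap is within about 1 mm of the stand's centre, with the top at about 97 mm as expected.
- **Carrier:** I lifted it straight out by its grip, set it down in the large grey tray with about 5 N on the floor, and released it.

**Last checks:**
- The carrier is within about 2 mm of the tray's middle and level within 0.01 rad. Its grip top is at about 59–60 mm, which puts the grip's centre at about 47 mm.
- The arm is about 0.2 m above the table, open and touching nothing.
- The spool, flux bottle and magnifier look unmoved in the last picture, but I did not measure them.
- The scene camera's own fork reading was about 4 mm off sideways and 4 mm high. I put that down to its coarse view and calibration and trusted the closer wrist view.

No check failed.

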